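# Sweep the loose drivetrain parts into the parts bay

## Task

Clear the pit mat: with the closed fingers, sweep the spur gear, the wheel nut and the ball bearing along the mat into the open-sided aluminium parts bay, so that each one lies wholly inside it. Slide them, never lifting them off the mat or flicking them, and leave the two standing body posts, the receiver box and the screwdriver where they are.

Things in the scene. Friction and masses are not known exactly. Their poses are not given: they have to be found in the camera images.
- bay: Three-sided aluminium parts bay fixed to the mat; no lip or step at its open side. Inside 180 mm (own x) by 110 mm (own y); walls 5 mm thick, 20 mm high. Origin: centre of the inside area at mat height (world z = 0). Open side at own y = +55 mm (faces the robot's left, yaw within 20 degrees), back wall's inner face at y = -55 mm, end walls' inner faces at x = +90 and -90 mm.
- gear: Loose steel spur gear lying flat on the mat, 42 mm across the teeth, 10 mm thick, about 60 g. Origin: centre of its underside, on the mat. It slides when pushed from the side.
- nut: Loose steel hexagonal wheel nut lying flat on the mat, 24 mm across flats, 28 mm across corners, 12 mm high, about 30 g. Origin: centre of its underside, on the mat.
- bearing: Loose steel ball bearing lying flat on the mat, a ring 26 mm in diameter and 10 mm thick, about 25 g. Origin: centre of its underside, on the mat.
- post_a: Bystander: chrome body post standing loose and upright on the mat, a 7 mm rod 40 mm tall on a round foot 22 mm across and 4 mm thick; it tips easily. Origin: centre of the underside of its foot; z up along the rod. This one stands among the loose parts.
- post_b: Bystander: chrome body post standing loose and upright on the mat, a 7 mm rod 40 mm tall on a round foot 22 mm across and 4 mm thick; it tips easily. Origin: centre of the underside of its foot; z up along the rod. This one stands near the receiver box.
- receiver: Bystander: black plastic receiver box, 45 x 30 x 18 mm, lying on the mat to the robot's left of the loose parts. Origin: centre of its underside.
- driver: Bystander: screwdriver 180 mm long lying across the far side of the work area, between the loose parts and the equipment along the back. Its own x runs along it from handle to tip.

How it is judged:
At the end, for the whole second after the job is handed in: Gear, nut and bearing lie at rest on the mat wholly inside the bay's walls and behind the line of its open side (1 mm tolerance), not raised; posts, receiver and screwdriver are within 15 mm of where they stood and the posts are upright (y of gear in the frame of bay between -0.055 and 0.035 m and x of gear in the frame of bay between -0.09 and 0.09 m and height (world z) of each of gear, nut, bearing below 0.008 m and linear speed of each of gear, nut, bearing below 0.01 m/s and y of nut in the frame of bay between -0.055 and 0.042 m and x of nut in the frame of bay between -0.09 and 0.09 m and y of bearing in the frame of bay between -0.055 and 0.043 m and x of bearing in the frame of bay between -0.09 and 0.09 m and distance of each of post_a, post_b, receiver, driver from where it was at the start of the episode below 0.015 m and angle between each of post_a, post_b's own z axis and vertical below 0.2 rad); the robot touches nothing.
It fails at once if the gear, nut or bearing is lifted off the mat (by more than 8 mm) (height (world z) of any of gear, nut, bearing above 0.008 m).
It fails at once if the gear, nut or bearing is flicked or thrown (faster than 0.6 m/s) (linear speed of any of gear, nut, bearing above 0.6 m/s).
It fails at once if a body post, the receiver or the screwdriver is shifted more than 15 mm (distance of any of post_a, post_b, receiver, driver from where it was at the start of the episode above 0.015 m).
It fails at once if a body post is tipped (angle between any of post_a, post_b's own z axis and vertical above 0.2 rad).
It also fails if it takes over 72 s, if anything falls off the work surface, if the arm or the gripper's body presses on something with over 40 N, if the wrist force passes 120 N, or if a joint passes its speed limit or range.

## Robot

A 6-joint arm with a two-finger parallel gripper is mounted at the origin on the work surface. World frame = base frame: x ahead of the robot, y to its left, z up, the work surface at z = 0. Lengths are in m, angles in rad, forces in N, time in s.
With the tool pointing down it reaches from about 0.375 to 0.9 m from the base axis. Payload 3.1 kg.
Tool frame: the origin (TCP) lies midway between the tips of the shut fingers; the grasp point (between the pads) lies 19 mm behind it (pinch_z is the distance from the TCP to the grasp point, in m); z points along the fingers, y is the line along which they close (so a half turn about z gives the same grasp; the last joint's range is limited). The gripper opens to 85 mm and grips with 20 to 120 N. Pads are 22 mm wide; open, the fingers measure 114 mm over their backs; the gripper's body (76 mm by 85 mm) begins 54 mm behind the grasp point. The pads swing forward as they close: fully open they stand 13 mm farther back than shut.
Start: joints at [-1.522, 0.527, 1.433, -0, 1.181, -0.178], TCP at [0.141, -0.609, 0.231] pointing down, gripper open.
Joint ranges: [-3.08, 3.08], [-0.75, 2.2], [0.22, 2.44], [-1.43, 4.57], [0, 2.65], [-2.85, 2.85]. Speed limits (rad/s): [2.79, 2.79, 3.14, 3.14, 3.14, 3.14].

## Interface

Orientations are given as a unit quaternion [x, y, z, w].
In Python, from station import sense, snapshot, camera_params, sign_off, pinch_z gives the robot as it stands. The module is installed in compiled form; this text tells all that it offers.
- The arm moves only by the shell command python3 -m handwheel 'ROWS' [FORCE]. ROWS is JSON, a list that holds one entry, the list of rows, each a list of 7 numbers: the turn, a rotation vector about the tool's x, y, z in degrees, then the shift along the tool's x, y, z in m, then the opening, from 0 (shut) to 1 (fully open). A call has 1 to 20 rows; each row shifts and turns the commanded pose from where the row before left it, along the tool's axes as they then stand; what a row does not reach is not made up. A row lasts 1/8 s, in which the tool goes at most 62.5 mm and 10.7 degrees, less where a joint would pass 70% of its speed; a pose out of reach is approached as far as the arm can. A call with a gripper value outside its range is refused whole. The fingers move at their own pace and stop on an object; FORCE is the grip in N (left out, the last holds). Time passes only in rows, so rows that do not move let the fingers close. It gives the time, the measured TCP pose, the force, the opening and the grip force at its end, in the units of the state.
- sense(): the state, without advancing time (a new reading comes with each control period).
- snapshot(name): name is "scene" or "side" or "wrist"; returns the picture (384x512x3 uint8, red, green, blue); there is no depth.
- camera_params(name): a dict with "fx", "fy", "cx", "cy" (pixels), "world_to_cam" (4x4, takes a point from world to camera coordinates); the wrist camera has in their place "mount" (4x4, takes a point from camera to tool coordinates, whose origin is the TCP and whose axes are the flange's). Camera axes: x right, y down, z forward; pixel columns grow to the right and rows downward; lengths in m; the calibration is good to about 2 mm. The wrist camera is an equidistant fisheye: a pixel r from the principal point sees the ray r / f radians off the axis. A picture is of the moment at which its call begins: read the wrist's pose just before it. camera_params takes no time and is no camera call.
- sign_off(): hands the job in; it is judged then, once.
The state is a dict: "t": time; "q": joint angles; "qd": joint speeds; "tau": joint torques, N m; "tcp_pos": TCP position; "tool_rot": TCP orientation; "force": force on the tool from outside, world axes, zero at the start; "ft_torque": the same for the moment, N m; "finger_gap": opening from 0.0 (shut) to 1.0 (fully open); "gripper_force": force on a finger pad.
Only numpy, scipy, OpenCV 4.12 (cv2) and the standard library are available. Lean on these libraries where they do the work, as an engineer would, in place of code of your own. Each camera call takes 0.05 s, during which the arm holds its last target. There are 200 camera calls.

## Working session

There is one attempt and no reset: what is moved stays moved. The work goes in short steps, Python scripts to look and compute and a shell command to move; the robot and the scene stay as the last step left them, time stands still between calls to the robot, and variables do not carry over. Pictures are saved under pics/ and viewed, at most 10 in all, crops included, and the job is handed in when it is done.

```bash
mkdir -p pics; cat > h.py <<'E'
import numpy as np, cv2
from station import *
from scipy.spatial.transform import Rotation as R
def ray(name,u,v,z=0.0,st=None):
    p=camera_params(name)
    if name=="wrist":
        st=st or sense(); d=np.array([(u-p['cx'])/p['fx'],(v-p['cy'])/p['fy']]); r=np.linalg.norm(d)+1e-12
        dc=np.array([*(d/r*np.sin(r)),np.cos(r)]); M=np.array(p['mount']); T=np.eye(4)
        T[:3,:3]=R.from_quat(st['tool_rot']).as_matrix(); T[:3,3]=st['tcp_pos']; W=T@M
    else:
        dc=np.array([(u-p['cx'])/p['fx'],(v-p['cy'])/p['fy'],1]); W=np.linalg.inv(np.array(p['world_to_cam']))
    o=W[:3,3]; d=W[:3,:3]@dc
    return o+d*(z-o[2])/d[2]
E
python3 - <<'E'
from h import *
s=sense(); print(s['t'],s['tcp_pos'],s['tool_rot'],R.from_quat(s['tool_rot']).as_matrix().round(3),s['finger_gap'])
for n in("scene","side","wrist"):
    im=snapshot(n); cv2.imwrite(f"pics/{n}0.png",im[:,:,::-1]); p=camera_params(n); print(n,p['fx'],p['cx'],p['cy'])
    if n!="wrist": print(np.linalg.inv(np.array(p['world_to_cam'])).round(3))
E
python3 -c "
import cv2
a=cv2.imread('pics/scene0.png');cv2.imwrite('pics/scene0b.png',cv2.resize(a,(800,600),interpolation=cv2.INTER_CUBIC))"
```

```text
0.0 [ 0.14111663 -0.60812172  0.23034337] [ 9.93521729e-01  1.13637136e-01  6.85596269e-05 -1.08235950e-03] [[ 0.974  0.226 -0.   ]
 [ 0.226 -0.974  0.002]
 [ 0.    -0.002 -1.   ]] 0.9928500628195152
scene 421.4798291506166 257.68983053695194 194.93158952586523
[[ 0.165  0.696 -0.698  1.123]
 [ 0.986 -0.108  0.125 -0.053]
 [ 0.011 -0.709 -0.705  0.602]
 [ 0.     0.     0.     1.   ]]
side 384.60748199861206 246.1784364053845 192.29056823673065
[[ 0.885 -0.33   0.328  0.324]
 [-0.465 -0.652  0.6   -0.442]
 [ 0.016 -0.683 -0.73   0.647]
 [ 0.     0.     0.     1.   ]]
wrist 297.3186396354542 250.87750752856493 192.64483773019828
```

View pics/scene0b.png

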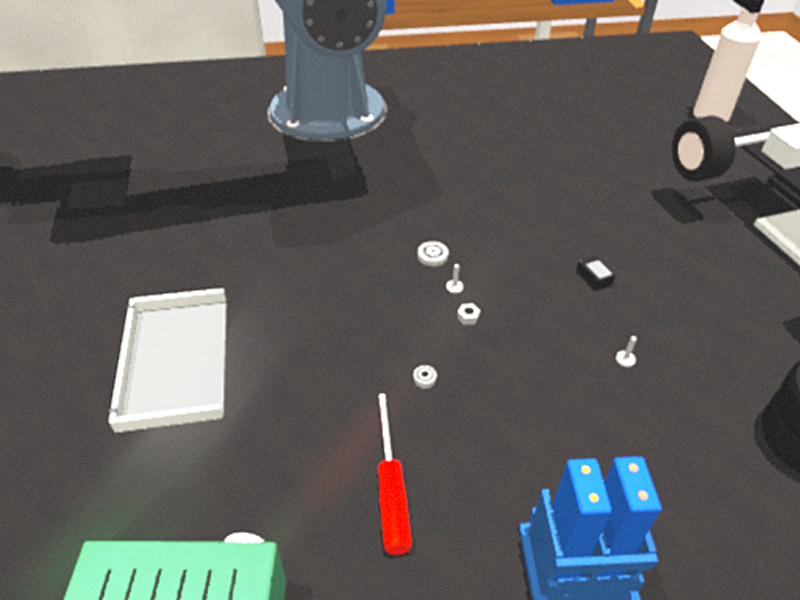

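View pics/side0.png

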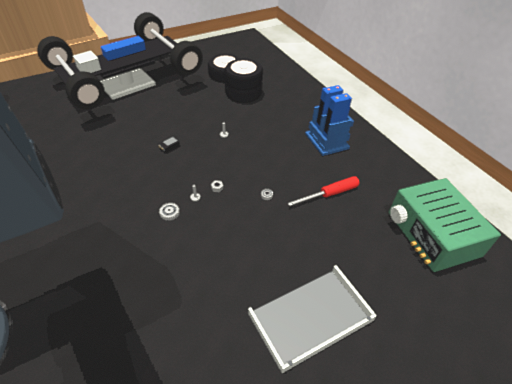

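The scene view (800x600) shows gear (433,252), post_a foot (455,287), nut (469,314), bearing (425,376), driver from handle (398,550) to tip (382,396), and the bay at (170,360) opening to image right. In the side view they are gear (169,211), nut (217,185), bearing (267,194), post_a foot (195,197).

```bash
python3 - <<'E'
from h import *
k=1.5625
S=dict(gear=(433,252,.009),nut=(469,314,.01),bearing=(425,376,.009),posta=(455,288,.003),postb=(626,360,.003),recv=(597,273,.015),tip=(382,396,.004),hand=(398,550,.012),
 bay_ne=(227,303,.0),bay_se=(223,415,.0),w_top_far_l=(133,299,.02),w_top_far_r=(226,291,.02),w_top_near_l=(113,418,.02),w_top_near_r=(223,405,.02))
for n,(u,v,z) in S.items(): print(n,ray("scene",u/k,v/k,z)[:2].round(4))
D=dict(gear=(169,211,.009),nut=(217,185,.01),bearing=(267,194,.009),posta=(195,198,.003),postb=(224,134,.003),recv=(169,143,.015),tip=(290,205,.004),hand=(358,182,.012))
print('side')
for n,(u,v,z) in D.items(): print(n,ray("side",u,v,z)[:2].round(4))
# masks refine
im=snapshot("scene"); hsv=cv2.cvtColor(im,cv2.COLOR_RGB2HSV)
m=((hsv[...,1]<60)&(hsv[...,2]>120)).astype(np.uint8)
n,l,st,c=cv2.connectedComponentsWithStats(m)
for i in range(1,n):
    if st[i,4]>25 and 140<c[i][1]<290 and c[i][0]<450: print(st[i],c[i].round(1),ray("scene",*c[i],.006)[:2].round(4))
im=snapshot("side"); hsv=cv2.cvtColor(im,cv2.COLOR_RGB2HSV)
m=((hsv[...,1]<60)&(hsv[...,2]>110)).astype(np.uint8)
n,l,st,c=cv2.connectedComponentsWithStats(m)
for i in range(1,n):
    if st[i,4]>25 and 120<c[i][1]: print('side',st[i],c[i].round(1),ray("side",*c[i],.006)[:2].round(4))
a=im[255:375,235:385]; cv2.imwrite("pics/bay.png",cv2.resize(a,None,fx=5,fy=5,interpolation=cv2.INTER_CUBIC)[:,:,::-1])
E
```

```text
gear [0.4389 0.1111]
nut [0.5652 0.1319]
bearing [0.654  0.0584]
posta [0.5087 0.1271]
postb [0.6627 0.3019]
recv [0.5216 0.3177]
tip [0.6709 0.0059]
hand [ 0.8547 -0.0057]
bay_ne [ 0.488  -0.1706]
bay_se [ 0.6662 -0.1712]
w_top_far_l [ 0.4837 -0.2831]
w_top_far_r [ 0.4867 -0.1684]
w_top_near_l [ 0.667  -0.2822]
w_top_near_r [ 0.668  -0.1676]
side
gear [0.4354 0.1081]
nut [0.5605 0.1317]
bearing [0.6499 0.0558]
posta [0.5017 0.1232]
postb [0.6592 0.3021]
recv [0.5121 0.3177]
tip [0.6816 0.0075]
hand [ 0.8573 -0.0095]
[267 154  21  17 274] [276.6 161.6] [0.4364 0.1105]
[375 166  17  12 122] [383.  171.8] [0.5039 0.3287]
[285 169  12  19 124] [290.9 180.2] [0.4994 0.1283]
[  69  184   76   93 5885] [109.2 230.8] [ 0.5822 -0.2326]
[293 194  15  14 157] [299.4 200.5] [0.5601 0.132 ]
[394 215  14  20 155] [401.1 226.4] [0.6558 0.305 ]
[264 233  16  16 185] [271.4 240.5] [0.651 0.058]
[242 251   9  44 206] [246.2 272.6] [0.7127 0.0027]
side [ 173   18  339  222 9509] [390.7 123. ] [1.0917 0.1364]
side [220 122   9  16  66] [223.5 131.4] [0.6613 0.3093]
side [163 137  14   8  64] [169.7 140.6] [0.5196 0.3368]
side [211 180  12  12  99] [216.4 185.4] [0.5603 0.1348]
side [190 185  11  16  92] [194.6 194.6] [0.504  0.1307]
side [261 189  12  11 102] [266.5 193.8] [0.6507 0.0592]
side [288 191  36  15 129] [305.5 197.8] [0.7234 0.0084]
side [159 203  20  17 267] [168.8 210.8] [0.4356 0.1115]
side [390 204  18  20 266] [398.6 213.3] [ 0.8804 -0.1223]
side [ 248  265  129  108 7082] [310.9 318.1] [ 0.5725 -0.2345]
```

View pics/bay.png

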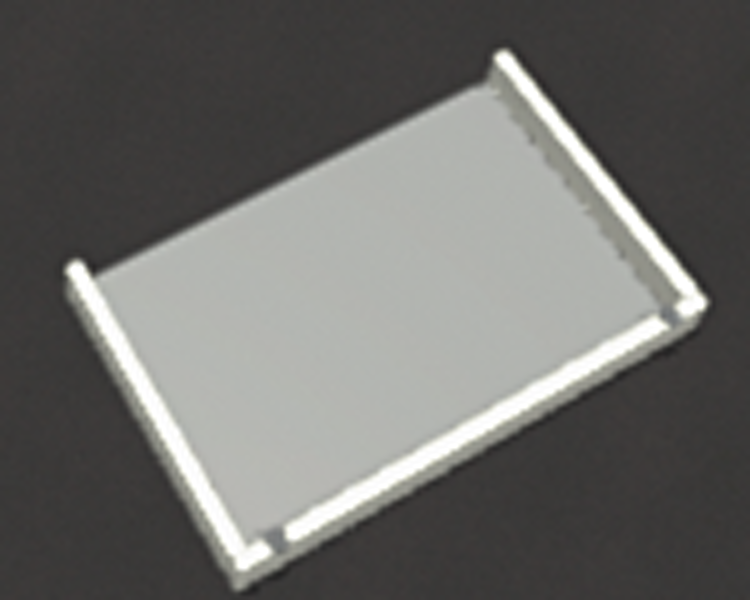

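```bash
python3 -m handwheel '[[[0,0,0,0.036,-0.022,0.006,0],[0,0,0,0.036,-0.022,0.006,0],[0,0,0,0.036,-0.022,0.006,0],[0,0,0,0.036,-0.022,0.006,0],[0,0,0,0.036,-0.022,0.006,0],[0,0,0,0.036,-0.022,0.006,0],[0,0,0,0.036,-0.022,0.006,0],[0,0,0,0.036,-0.022,0.006,0],[0,0,0,0.036,-0.022,0.006,0],[0,0,0,0.036,-0.022,0.006,0],[0,0,0,0.036,-0.022,0.006,0],[0,0,0,0.036,-0.022,0.006,0]]]'
python3 -m handwheel '[[[0,0,0,0.002,-0.040,0.004,0],[0,0,0,0.002,-0.040,0.004,0],[0,0,0,0.002,-0.040,0.004,0],[0,0,0,0.002,-0.040,0.004,0],[0,0,0,0.002,-0.040,0.004,0],[0,0,0,0.002,-0.040,0.004,0],[0,0,0,0.002,-0.040,0.004,0],[0,0,0,0.002,-0.040,0.004,0],[0,0,0,0.002,-0.040,0.004,0],[0,0,0,0.002,-0.040,0.004,0],[0,0,0,0,0,0,0]]]'
cat >> h.py <<'E'
def need(x,y,z,st=None):
    st=st or sense(); Rm=R.from_quat(st['tool_rot']).as_matrix()
    return (Rm.T@(np.array([x,y,z])-st['tcp_pos'])).round(4)
E
python3 - <<'E'
from h import *
for u,v in ((250,308),(335.6,266),(374.4,315.6),(283,366)): print('bay',ray("side",u,v,.02)[:2].round(4))
s=sense(); im=snapshot("wrist"); cv2.imwrite("pics/w1.png",cv2.resize(im,(800,600))[:,:,::-1])
print(s['t'],s['tcp_pos'].round(4) if hasattr(s['tcp_pos'],'round') else s['tcp_pos'],R.from_quat(s['tool_rot']).as_matrix().round(3),need(.427,.147,.004))
hsv=cv2.cvtColor(im,cv2.COLOR_RGB2HSV)
m=((hsv[...,1]<60)&(hsv[...,2]>120)).astype(np.uint8)
n,l,st,c=cv2.connectedComponentsWithStats(m)
for i in range(1,n):
    if st[i,4]>40: print(st[i],c[i].round(1),ray("wrist",*c[i],.006,s)[:2].round(4))
E
```

```text
t: 1.75
tcp_pos: [0.5034, -0.2531, 0.1591]
tool_rot: [0.994, 0.114, 0.0, 0.0]
force: [0.4, -1.1, -0.8]
finger_gap: -0.002
gripper_force: 0.0
t: 3.12
tcp_pos: [0.4305, 0.1421, 0.1191]
tool_rot: [0.993, 0.116, -0.0, -0.0]
force: [0.3, 0.3, 0.4]
finger_gap: -0.001
gripper_force: 0.0
bay [ 0.4829 -0.1749]
bay [ 0.6679 -0.1741]
bay [ 0.6675 -0.2857]
bay [ 0.4832 -0.2846]
3.125 [0.4305 0.1421 0.1191] [[ 0.973  0.23  -0.001]
 [ 0.23  -0.973  0.   ]
 [-0.001 -0.    -1.   ]] [-0.0028 -0.0068  0.1153]
[   0    0   97  148 4626] [40.2 85.1] [0.4891 0.375 ]
[ 67   0  34  20 273] [84.3  8.5] [0.5694 0.3375]
[   76     0   436   359 56248] [363.7 128.1] [0.5099 0.0562]
[445   5  13  18  70] [450.7  14.5] [ 0.6552 -0.0106]
[505  20   7  18  43] [509.4  28.3] [ 0.6863 -0.1006]
[ 70  41  22  38 706] [79.8 59.4] [0.5184 0.3288]
[ 263  165   49   49 1768] [286.7 189.2] [0.4378 0.1102]
[   38   169   211   151 12836] [150.  243.8] [0.3511 0.2276]
[298 213  39  10 148] [319.2 217.5] [0.418  0.0723]
[254 234  14  43 461] [259.8 253.1] [0.3686 0.1183]
[505 254   7  21  60] [509.2 264.4] [ 0.4077 -0.24  ]
[  0 287  30  65 507] [ 11.7 321. ] [0.1311 0.462 ]
[470 288  42  67 685] [491.4 320.2] [ 0.3084 -0.2798]
[  56  338   81   46 2090] [100.5 365.1] [0.1154 0.296 ]
[ 366  338  110   46 2131] [406.9 366.1] [ 0.2153 -0.1498]
[ 32 343  19  18 114] [ 40.6 350.6] [0.0864 0.4116]
[483 352  20  20 124] [492.9 361.8] [ 0.2017 -0.3921]
[ 27 355  10  13  54] [ 30.8 361.3] [0.0342 0.447 ]
[ 16 362  21  22 110] [ 24.6 371.3] [-0.019   0.4781]
```

View pics/w1.png

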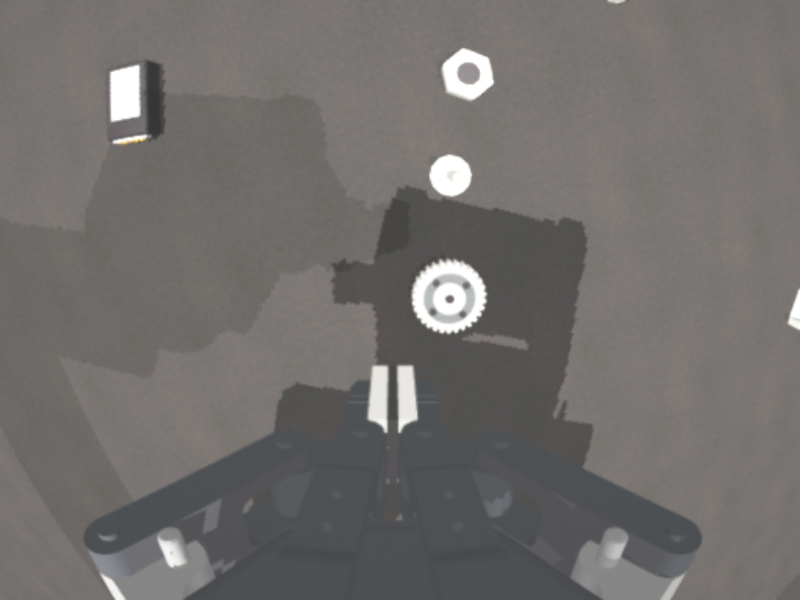

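Wrist view: gear at (449,296), confirming (0.438,0.110). Also post_a foot (450,176), nut (468,74), and closed fingers at (392,380), which are narrow. The bay interior is x≈0.485–0.665, with its open line at y≈-0.172. I'll lower behind the gear and push along tool y.

```bash
python3 -m handwheel '[[[0,0,-2,-0.0014,-0.0093,0.015,0],[0,0,0,0,0,0.020,0],[0,0,0,0,0,0.020,0],[0,0,0,0,0,0.020,0],[0,0,0,0,0,0.015,0],[0,0,0,0,0,0.012,0],[0,0,0,0,0,0.008,0],[0,0,0,0,0,0.005,0],[0,0,0,0,0,0,0]]]' && python3 -m handwheel '[[[0,0,0,0,0.005,0,0],[0,0,0,0,0.006,0,0],[0,0,0,0,0.008,0,0],[0,0,0,0,0.010,0,0],[0,0,0,0,0.010,0,0],[0,0,0,0,0.010,0,0],[0,0,0,0,0.010,0,0],[0,0,0,0,0.010,0,0],[0,0,0,0,0.010,0,0],[0,0,0,0,0.010,0,0],[0,0,0,0,0.010,0,0],[0,0,0,0,0.010,0,0]]]'
python3 - <<'E'
from h import *
s=sense(); im=snapshot("wrist"); cv2.imwrite("pics/w2.png",im[80:330,100:450,::-1])
print(s['t'],s['tcp_pos'],R.from_quat(s['tool_rot']).as_matrix().round(3)[:,1])
E
```

```text
t: 4.3
tcp_pos: [0.4281, 0.1488, 0.0042]
tool_rot: [0.991, 0.131, -0.0, 0.0]
force: [-0.1, -0.6, 0.2]
finger_gap: 0.001
gripper_force: 0.0
t: 5.8
tcp_pos: [0.4566, 0.0429, 0.0043]
tool_rot: [0.991, 0.131, 0.0, -0.0]
force: [-0.5, 1.1, -0.1]
finger_gap: 0.002
gripper_force: 0.3
5.8 [0.45655794 0.04292784 0.00430323] [ 0.26  -0.966 -0.   ]
```

View pics/w2.png

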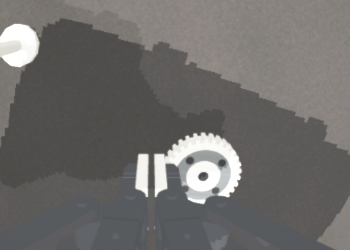

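In the crop the gear sits at (203,176), against the finger. I'll check its lateral offset.

```bash
python3 - <<'E'
from h import *
s=sense(); p=ray("wrist",303,256,.010,s); print(p, R.from_quat(s['tool_rot']).as_matrix().T@(p-s['tcp_pos']))
E
```

```text
[0.46313153 0.01434344 0.01      ] [-0.00167489  0.02820544 -0.00567516]
```

```bash
python3 -m handwheel '[[[0,0,0,0,0.012,0,0],[0,0,0,0,0.012,0,0],[0,0,0,0,0.012,0,0],[0,0,0,0,0.012,0,0],[0,0,0,0,0.012,0,0],[0,0,0,0,0.012,0,0],[0,0,0,0,0.012,0,0],[0,0,0,0,0.012,0,0],[0,0,0,0,0.012,0,0],[0,0,0,0,0.012,0,0]]]'
python3 - <<'E'
from h import *
s=sense(); im=snapshot("wrist"); print(s['t'],s['tcp_pos'],s['force'])
hsv=cv2.cvtColor(im,cv2.COLOR_RGB2HSV)
m=((hsv[...,1]<60)&(hsv[...,2]>150)).astype(np.uint8)
n,l,st,c=cv2.connectedComponentsWithStats(m)
for i in range(1,n):
    if st[i,4]>300 and 240<c[i][0]<380 and 200<c[i][1]<300: 
        p=ray("wrist",*c[i],.01,s); print(st[i],c[i],p.round(4),R.from_quat(s['tool_rot']).as_matrix().T@(p-s['tcp_pos']))
# gear blob: hough on crop
g=cv2.cvtColor(im,cv2.COLOR_RGB2GRAY)
print(cv2.HoughCircles(cv2.GaussianBlur(g[200:320,250:400],(5,5),1),cv2.HOUGH_GRADIENT,1,40,param1=100,param2=18,minRadius=28,maxRadius=45))
E
```

```text
t: 7.1
tcp_pos: [0.4877, -0.0731, 0.0043]
tool_rot: [0.991, 0.131, -0.0, -0.0]
force: [-0.1, 0.2, 0.6]
finger_gap: -0.001
gripper_force: 0.2
7.1 [ 0.48769038 -0.07305329  0.00431036] [-0.07328703  0.1550821   0.59535626]
[ 268  214   73   63 1052] [312.09410646 238.34980989] [ 0.5046 -0.1019  0.01  ] [ 0.00883996  0.03229017 -0.00569263]
[236 235  11  40 331] [241.98489426 253.40483384] [ 0.4868 -0.0688  0.01  ] [ 0.00030081 -0.00436243 -0.00568934]
[255 235  12  41 341] [259.93841642 253.49266862] [ 0.4893 -0.0779  0.01  ] [ 0.00024899  0.00509663 -0.00569002]
[287 242  33  30 686] [302.7755102  256.20845481] [ 0.4933 -0.1006  0.01  ] [-0.00179074  0.02808972 -0.00569152]
[[[48.5 48.5 33.8]]]
```

```bash
python3 -m handwheel '[[[0,0,0,0,0.012,0,0],[0,0,0,0,0.012,0,0],[0,0,0,0,0.012,0,0],[0,0,0,0,0.012,0,0],[0,0,0,0,0.012,0,0],[0,0,0,0,0.012,0,0],[0,0,0,0,0.012,0,0],[0,0,0,0,0.012,0,0],[0,0,0,0,0.012,0,0],[0,0,0,0,0.010,0,0],[0,0,0,0,0.008,0,0],[0,0,0,0,0.004,0,0],[0,0,0,0,0,0,0],[0,0,0,0,-0.012,0,0],[0,0,0,0,-0.02,-0.01,0],[0,0,0,0,-0.02,-0.03,0],[0,0,0,0,-0.02,-0.03,0],[0,0,0,0,-0.02,-0.02,0]]]'
python3 - <<'E'
from h import *
s=sense(); im=snapshot("wrist"); cv2.imwrite("pics/w3.png",im[:,:,::-1]); print(s['t'],s['tcp_pos'])
hsv=cv2.cvtColor(im,cv2.COLOR_RGB2HSV)
m=((hsv[...,1]<60)&(hsv[...,2]>150)).astype(np.uint8)
n,l,st,c=cv2.connectedComponentsWithStats(m)
for i in range(1,n):
    if st[i,4]>150 and c[i][1]<340 : print(st[i],c[i],ray("wrist",*c[i],.01,s)[:2].round(4))
print(need(.5595,.172,.09))
E
```

```text
t: 9.4
tcp_pos: [0.4966, -0.1067, 0.096]
tool_rot: [0.991, 0.132, 0.0, 0.0]
force: [-0.3, -0.6, -0.2]
finger_gap: -0.003
gripper_force: 0.0
9.4 [ 0.4965538  -0.10668856  0.09602571]
[  320    19   171   243 25130] [407.14994031 143.95407879] [ 0.5783 -0.223 ]
[ 12  57  20  28 311] [21.97427653 70.27974277] [0.5617 0.1334]
[ 16 118  15  22 231] [ 23.56709957 128.38095238] [0.507  0.1205]
[ 0.134  -0.2501  0.0079]
```

View pics/w3.png

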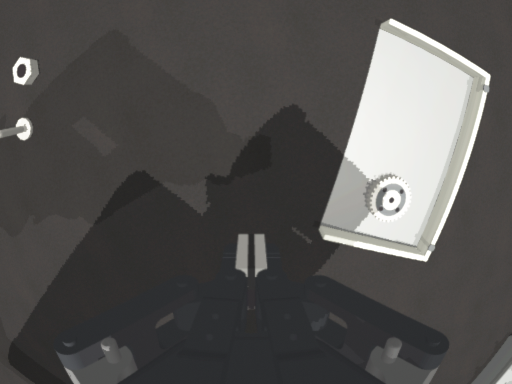

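Gear lies inside the bay at (391,200), with nut at (25,71) and post_a upright. On to the nut.

```bash
python3 -m handwheel '[[[0,0,0,0.0167,-0.0313,0,0],[0,0,0,0.0167,-0.0313,0,0],[0,0,0,0.0167,-0.0313,0,0],[0,0,0,0.0167,-0.0313,0,0],[0,0,0,0.0167,-0.0313,0,0],[0,0,0,0.0167,-0.0313,0,0],[0,0,0,0.0167,-0.0313,0,0],[0,0,0,0.0167,-0.0313,0,0],[0,0,6,0,0,0,0],[0,0,6,0,0,0,0],[0,0,0,0,0,0,0]]]'
python3 - <<'E'
from h import *
s=sense(); im=snapshot("wrist"); print(s['t'],s['tcp_pos'],R.from_quat(s['tool_rot']).as_matrix().round(3)[:,1])
hsv=cv2.cvtColor(im,cv2.COLOR_RGB2HSV)
m=((hsv[...,1]<60)&(hsv[...,2]>150)).astype(np.uint8)
n,l,st,c=cv2.connectedComponentsWithStats(m)
for i in range(1,n):
    if st[i,4]>150 and c[i][1]<340 : print(st[i],c[i].round(1),ray("wrist",*c[i],.008,s)[:2].round(4))
print(need(.5585,.169,.005))
E
```

```text
t: 10.82
tcp_pos: [0.5602, 0.1682, 0.0941]
tool_rot: [1.0, 0.028, -0.001, 0.0]
force: [-0.3, -0.5, -0.6]
finger_gap: -0.003
gripper_force: 0.0
10.825 [0.56022444 0.16824156 0.09405278] [ 0.056 -0.998  0.   ]
[446   0  12  84 658] [452.2  41.5] [ 0.7159 -0.0026]
[ 72  61  40  28 666] [94.7 74.2] [0.6608 0.3033]
[375  82  33  34 811] [391.   98.6] [0.6521 0.0586]
[279 182  35  35 710] [295.2 198.4] [0.5623 0.1318]
[ 69 220  29  33 562] [ 83.  236.2] [0.5121 0.3278]
[235 234  13  43 438] [242.  253.4] [0.5089 0.173 ]
[254 234  13  43 432] [259.7 253. ] [0.5101 0.1575]
[281 245  25  38 581] [293.9 260.2] [0.5041 0.1263]
[-0.0018 -0.0011  0.0891]
```

```bash
python3 -m handwheel '[[[0,0,0,0,0,0.020,0],[0,0,0,0,0,0.020,0],[0,0,0,0,0,0.018,0],[0,0,0,0,0,0.014,0],[0,0,0,0,0,0.010,0],[0,0,0,0,0,0.0075,0],[0,0,0,0,0,0,0],[0,0,0,0,0.005,0,0],[0,0,0,0,0.006,0,0],[0,0,0,0,0.008,0,0],[0,0,0,0,0.010,0,0],[0,0,0,0,0.010,0,0],[0,0,0,0,0.010,0,0],[0,0,0,0,0.010,0,0],[0,0,0,0,0.010,0,0],[0,0,0,0,0.010,0,0],[0,0,0,0,0.010,0,0],[0,0,0,0,0.010,0,0]]]'
python3 - <<'E'
from h import *
s=sense(); im=snapshot("wrist"); print(s['t'],s['tcp_pos'],R.from_quat(s['tool_rot']).as_matrix().round(3)[:,1])
hsv=cv2.cvtColor(im,cv2.COLOR_RGB2HSV)
m=((hsv[...,1]<60)&(hsv[...,2]>150)).astype(np.uint8)
n,l,st,c=cv2.connectedComponentsWithStats(m)
for i in range(1,n):
    if st[i,4]>150 and c[i][1]<300 and 200<c[i][0]<400:
        p=ray("wrist",*c[i],.011,s); print(st[i],c[i].round(1),p[:2].round(4),R.from_quat(s['tool_rot']).as_matrix().T@(p-s['tcp_pos']))
E
```

```text
t: 13.12
tcp_pos: [0.5667, 0.068, 0.0049]
tool_rot: [1.0, 0.027, 0.0, -0.0]
force: [-0.2, 1.3, 2.4]
finger_gap: -0.001
gripper_force: 1.1
13.125 [0.56674014 0.06803173 0.00487711] [ 0.053 -0.999 -0.   ]
[390   0  17  54 727] [398.6  26.5] [0.6903 0.0015] [ 0.1198608   0.07305921 -0.00611544]
[ 254   59   58   57 2571] [282.7  86.6] [0.652  0.0579] [ 0.08456205  0.01468478 -0.0061159 ]
[ 275  228   49   52 1391] [298.8 251.5] [0.5696 0.0426] [ 0.0014809   0.02557204 -0.00612396]
[235 234  14  43 445] [242.1 253.3] [0.5672 0.0724] [ 0.00065171 -0.00435425 -0.00612262]
[254 234  13  43 434] [259.7 253.1] [0.5678 0.0632] [ 0.00080312  0.00486529 -0.00612304]
```

```bash
python3 -m handwheel '[[[0,0,0,0,0.012,0,0],[0,0,0,0,0.012,0,0],[0,0,0,0,0.012,0,0],[0,0,0,0,0.012,0,0],[0,0,0,0,0.012,0,0],[0,0,0,0,0.012,0,0],[0,0,0,0,0.012,0,0],[0,0,0,0,0.012,0,0],[0,0,0,0,0.012,0,0],[0,0,0,0,0.012,0,0]]]'
python3 - <<'E'
from h import *
s=sense(); im=snapshot("wrist"); print(s['t'],s['tcp_pos'],R.from_quat(s['tool_rot']).as_matrix().round(3)[:,1])
hsv=cv2.cvtColor(im,cv2.COLOR_RGB2HSV)
m=((hsv[...,1]<60)&(hsv[...,2]>150)).astype(np.uint8)
n,l,st,c=cv2.connectedComponentsWithStats(m)
for i in range(1,n):
    if st[i,4]>150 and c[i][1]<300 and 200<c[i][0]<400:
        p=ray("wrist",*c[i],.011,s); print(st[i],c[i].round(1),p[:2].round(4),R.from_quat(s['tool_rot']).as_matrix().T@(p-s['tcp_pos']))
E
```

```text
t: 14.42
tcp_pos: [0.5731, -0.052, 0.0048]
tool_rot: [1.0, 0.027, -0.0, 0.0]
force: [0.8, -0.3, 0.8]
finger_gap: 0.0
gripper_force: 0.4
14.425 [ 0.57307288 -0.05197823  0.00481684] [ 0.053 -0.999  0.   ]
[236 235  11  40 331] [242.  253.4] [ 0.5735 -0.0475] [ 0.00063001 -0.00442669 -0.00618321]
[255 235  12  41 336] [259.9 253.7] [ 0.5738 -0.0569] [ 0.0004667   0.00496872 -0.00618313]
[280 237  44  42 917] [301.1 256.8] [ 0.5727 -0.079 ] [-0.00178167  0.02701053 -0.00618288]
```

```bash
python3 -m handwheel '[[[0,0,0,0,0.012,0,0],[0,0,0,0,0.012,0,0],[0,0,0,0,0.012,0,0],[0,0,0,0,0.012,0,0],[0,0,0,0,0.012,0,0],[0,0,0,0,0.012,0,0],[0,0,0,0,0.012,0,0],[0,0,0,0,0.012,0,0],[0,0,0,0,0.012,0,0],[0,0,0,0,0.012,0,0],[0,0,0,0,0.010,0,0],[0,0,0,0,0.006,0,0],[0,0,0,0,0,0,0],[0,0,0,0,-0.012,0,0],[0,0,0,0,-0.02,-0.01,0],[0,0,0,0,-0.02,-0.03,0],[0,0,0,0,-0.02,-0.03,0],[0,0,5,0,-0.02,-0.02,0],[0,0,5,0,-0.02,0,0],[0,0,0,0,0,0,0]]]'
python3 - <<'E'
from h import *
s=sense(); im=snapshot("wrist"); cv2.imwrite("pics/w4.png",im[:,:,::-1]); print(s['t'],s['tcp_pos'],R.from_quat(s['tool_rot']).as_matrix().round(3)[:,1])
hsv=cv2.cvtColor(im,cv2.COLOR_RGB2HSV)
m=((hsv[...,1]<60)&(hsv[...,2]>150)).astype(np.uint8)
n,l,st,c=cv2.connectedComponentsWithStats(m)
for i in range(1,n):
    if st[i,4]>150 and c[i][1]<340 : print(st[i],c[i].round(1),ray("wrist",*c[i],.008,s)[:2].round(4))
print(need(.656,.092,.09))
E
```

```text
t: 16.98
tcp_pos: [0.5754, -0.0722, 0.0957]
tool_rot: [0.998, -0.058, -0.0, -0.0]
force: [0.1, 0.0, -0.4]
finger_gap: -0.0
gripper_force: 0.0
16.975 [ 0.57541214 -0.07220374  0.09566398] [-0.116 -0.993 -0.   ]
[131   0  12  90 692] [135.7  44.9] [0.7134 0.0042]
[  360    69   121   216 22331] [419.  167.8] [ 0.5856 -0.2241]
[ 76 115  26  30 525] [ 88.8 129.7] [0.6523 0.0588]
[ 68 269  17  18 186] [ 76.5 276.8] [0.5081 0.1227]
[ 0.0605 -0.1736  0.0053]
```

View pics/w4.png

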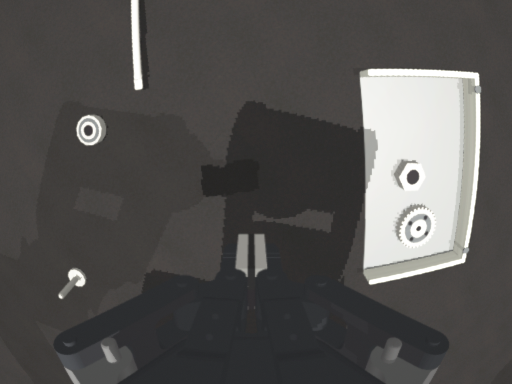

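Nut (411,176) and gear (417,226) are both well inside the bay. Bearing is at (90,130) and the driver tip at (138,88).

```bash
python3 -m handwheel '[[[0,0,0,0.0121,-0.0347,0,0],[0,0,0,0.0121,-0.0347,0,0],[0,0,0,0.0121,-0.0347,0,0],[0,0,0,0.0121,-0.0347,0,0],[0,0,0,0.0121,-0.0347,0,0],[0,0,0,0,0,0,0]]]'
python3 - <<'E'
from h import *
s=sense(); im=snapshot("wrist"); print(s['t'],s['tcp_pos'],R.from_quat(s['tool_rot']).as_matrix().round(3)[:,1])
print('gear',ray("wrist",0,0)*0)
hsv=cv2.cvtColor(im,cv2.COLOR_RGB2HSV)
m=((hsv[...,1]<60)&(hsv[...,2]>150)).astype(np.uint8)
n,l,st,c=cv2.connectedComponentsWithStats(m)
for i in range(1,n):
    if st[i,4]>150 and c[i][1]<340 : p=ray("wrist",*c[i],.008,s);print(st[i],c[i].round(1),p[:2].round(4),R.from_quat(s['tool_rot']).as_matrix().T@(p-s['tcp_pos']))
i=np.argmax(np.where((l>0),np.arange(384)[:,None],0)*0) if 0 else None
E
```

```text
t: 17.77
tcp_pos: [0.6579, 0.0917, 0.0944]
tool_rot: [0.998, -0.059, 0.0, -0.0]
force: [-0.0, -0.6, -0.1]
finger_gap: -0.003
gripper_force: 0.0
17.775 [0.65787496 0.09172896 0.09440251] [-0.117 -0.993 -0.   ]
gear [0. 0. 0.]
[ 351   53   11  115 1012] [356.7 109.7] [ 7.217e-01 -6.000e-04] [0.07414642 0.08425755 0.08643427]
[ 471  155   41  156 3802] [497.2 243.8] [ 0.5674 -0.1864] [-0.05738636  0.28677445  0.08629427]
[277 183  33  34 773] [292.4 199.8] [0.6528 0.0579] [-0.00111992  0.03419815  0.08639362]
[ 23 206  33  29 479] [ 41.5 219.5] [0.6593 0.3058] [-0.02369387 -0.21277844  0.08643658]
[235 234  14  43 446] [242.1 253.1] [0.6085 0.1053] [-0.05070404 -0.0076344   0.08636894]
[254 234  13  43 433] [259.7 253. ] [0.6068 0.0899] [-0.05059466  0.00783165  0.08636534]
```

```bash
python3 -m handwheel '[[[0,0,0,-0.001,0,0.020,0],[0,0,0,0,0,0.020,0],[0,0,0,0,0,0.018,0],[0,0,0,0,0,0.014,0],[0,0,0,0,0,0.010,0],[0,0,0,0,0,0.0075,0],[0,0,0,0,0,0,0],[0,0,0,0,0.005,0,0],[0,0,0,0,0.006,0,0],[0,0,0,0,0.008,0,0],[0,0,0,0,0.010,0,0],[0,0,0,0,0.010,0,0],[0,0,0,0,0.010,0,0],[0,0,0,0,0.010,0,0],[0,0,0,0,0.010,0,0],[0,0,0,0,0.010,0,0],[0,0,0,0,0.010,0,0],[0,0,0,0,0.010,0,0]]]'
python3 - <<'E'
from h import *
s=sense(); im=snapshot("wrist"); print(s['t'],s['tcp_pos'],R.from_quat(s['tool_rot']).as_matrix().round(3)[:,1])
hsv=cv2.cvtColor(im,cv2.COLOR_RGB2HSV)
m=((hsv[...,1]<60)&(hsv[...,2]>150)).astype(np.uint8)
n,l,st,c=cv2.connectedComponentsWithStats(m)
for i in range(1,n):
    if st[i,4]>150 and c[i][1]<300 and 200<c[i][0]<450:
        p=ray("wrist",*c[i],.009,s); print(st[i],c[i].round(1),p[:2].round(4),R.from_quat(s['tool_rot']).as_matrix().T@(p-s['tcp_pos']))
E
```

```text
t: 20.08
tcp_pos: [0.6441, -0.0091, 0.0053]
tool_rot: [0.998, -0.061, 0.0, 0.0]
force: [1.0, -0.3, -0.2]
finger_gap: 0.002
gripper_force: 0.1
20.075 [ 0.64409123 -0.00905612  0.00530959] [-0.121 -0.993  0.   ]
[ 194   11   29  192 2666] [207.1 105.5] [0.7219 0.0019] [ 0.07594837 -0.02025448 -0.0036889 ]
[ 254  226   58   51 1386] [281.3 248.7] [ 0.6441 -0.0255] [ 0.00202805  0.01635933 -0.00369029]
[236 234  12  43 422] [242.1 253.4] [ 0.6439 -0.0045] [-0.00071366 -0.00450227 -0.00369044]
```

```bash
python3 -m handwheel '[[[0,0,0,0,0.012,0,0],[0,0,0,0,0.012,0,0],[0,0,0,0,0.012,0,0],[0,0,0,0,0.012,0,0],[0,0,0,0,0.012,0,0],[0,0,0,0,0.012,0,0],[0,0,0,0,0.012,0,0],[0,0,0,0,0.012,0,0]]]'
python3 - <<'E'
from h import *
s=sense(); im=snapshot("wrist"); cv2.imwrite("pics/w5.png",im[:,:,::-1]); print(s['t'],s['tcp_pos'])
E
```

```text
t: 21.12
tcp_pos: [0.6324, -0.1045, 0.0053]
tool_rot: [0.998, -0.061, -0.0, -0.0]
force: [-0.8, -0.0, 1.0]
finger_gap: -0.001
gripper_force: 0.1
21.125 [ 0.63242132 -0.10447494  0.00530812]
```

View pics/w5.png

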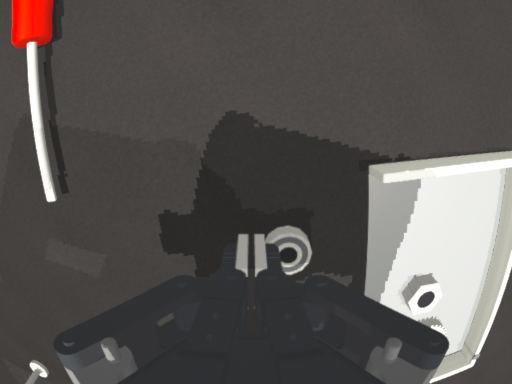

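The bearing is centred on the finger at (289,251), with a clear path between the far wall and the nut (422,295). Finishing the push and retreating.

```bash
python3 -m handwheel '[[[0,0,0,0,0.012,0,0],[0,0,0,0,0.012,0,0],[0,0,0,0,0.012,0,0],[0,0,0,0,0.012,0,0],[0,0,0,0,0.012,0,0],[0,0,0,0,0.012,0,0],[0,0,0,0,0.010,0,0],[0,0,0,0,0.006,0,0],[0,0,0,0,0,0,0],[0,0,0,0,-0.012,0,0],[0,0,0,0,-0.02,-0.01,0],[0,0,0,0,-0.02,-0.03,0],[0,0,0,0,-0.02,-0.03,0],[0,0,0,0,-0.01,-0.04,0],[0,0,0,-0.02,0,-0.03,0],[0,0,0,-0.02,0,0,0],[0,0,0,0,0,0,0]]]'
python3 - <<'E'
from h import *
s=sense(); im=snapshot("wrist"); cv2.imwrite("pics/w6.png",im[:,:,::-1]); print(s['t'],s['tcp_pos'])
im=snapshot("scene"); cv2.imwrite("pics/sc6.png",cv2.resize(im,(800,600),interpolation=cv2.INTER_CUBIC)[:,:,::-1])
E
```

```text
t: 23.3
tcp_pos: [0.5909, -0.1025, 0.1463]
tool_rot: [0.998, -0.06, -0.0, -0.0]
force: [0.1, -0.4, -0.2]
finger_gap: -0.002
gripper_force: 0.0
23.3 [ 0.59086795 -0.10251189  0.14631183]
```

View pics/w6.png

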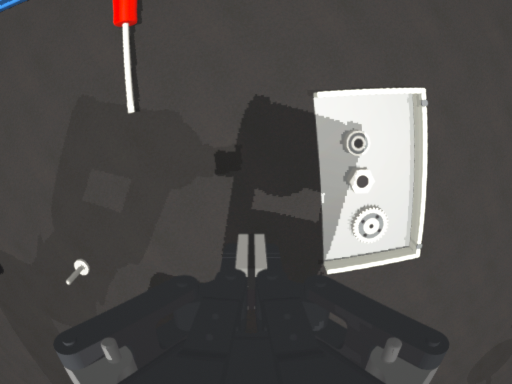

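View pics/sc6.png

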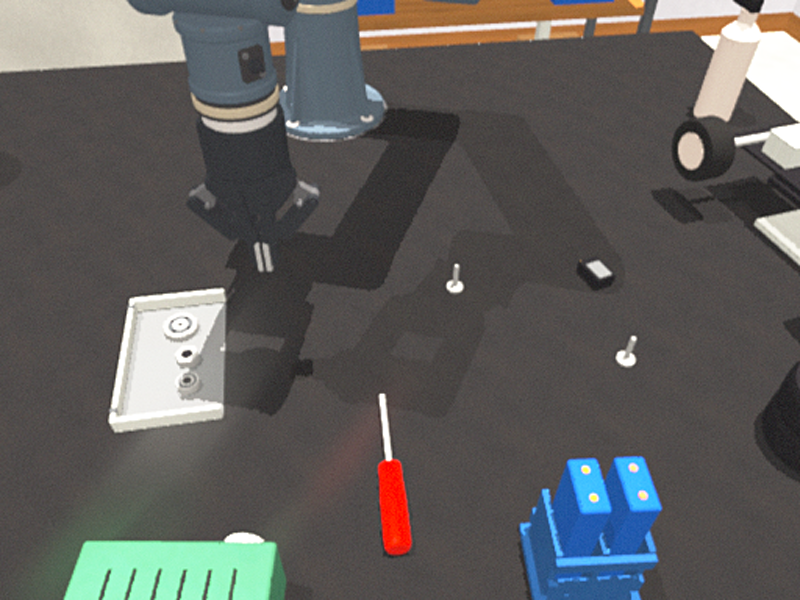

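Bearing (358,143), nut (362,181) and gear (371,225) all lie well behind the open line (about column 322) in the wrist view. The scene view shows the posts, receiver and driver at their original pixels.

```bash
python3 -c "
from station import *
print(sign_off())"
```

```text
the job is handed in; nothing more can be done
None
```

The gear, nut and bearing were slid into the bay and lie wholly inside it in the final pictures, with posts, receiver and screwdriver unmoved, and I handed the job in at about 23 s; no verdict came back.

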